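# Set the telescopic leg of the cookbook stand

## Robot

A 7-joint arm with a two-finger parallel gripper is mounted at the origin on a cart in front of the work surface, level with it; the furniture and walls round the work are solid. World frame = base frame: x ahead of the robot, y to its left, z up, the work surface at z = 0. Lengths are in m, angles in rad, forces in N, time in s.
With the tool pointing down it reaches from about 0.425 to 1.025 m from the base axis. Payload 3.6 kg.
Tool frame: the origin (TCP) lies between the finger pads; the fingertips stand 19 mm ahead of it and the grasp point (between the pads) is the TCP; z points along the fingers, y is the line along which they close (so a half turn about z gives the same grasp; the last joint's range is limited). The gripper opens to 85 mm and grips with 20 to 120 N. Pads are 22 mm wide; open, the fingers measure 114 mm over their backs; the gripper's body (76 mm by 85 mm) begins 54 mm behind the grasp point. The pads swing forward as they close: fully open they stand 13 mm farther back than shut.
Start: joints at [1.159, 0.591, 0.048, 1.609, -0.033, 0.943, -0.034], TCP at [0.227, -0.688, 0.25] pointing down, gripper open.
Joint ranges: [-2.69, 2.69], [-0.47, 2.24], [-1.27, 1.36], [0.19, 2.51], [-1.53, 4.68], [0.08, 2.07], [-3.09, 3.09]. Speed limits (rad/s): [2.57, 2.57, 3.14, 3.14, 3.14, 3.14, 3.14].

## Interface

Orientations are given as a unit quaternion [x, y, z, w].
In Python, from bench import env, read_camera gives the robot as it stands.
- The arm moves only by the tool play_rows, never from a script. Its argument "rows" is a list that holds one entry, the list of rows, each a list of 5 numbers: the opening, from 0 (shut) to 1 (fully open), then the shift along the tool's x, y, z in units of 25 mm (1.0 is 25 mm), then the turn about the tool's z in units of 6 degrees (1.0 is 6 degrees). In form: [[[fingers, dx, dy, dz, twist], ...]]. A call has exactly 5 rows; each row shifts and turns the commanded pose from where the row before left it, along the tool's axes as they then stand; what a row does not reach is not made up. A row lasts 1/10 s, in which the tool goes at most 50 mm and 8.59 degrees, less where a joint would pass 70% of its speed; a pose out of reach is approached as far as the arm can. A call is refused whole if a number of a shift passes 1 or a number of a turn 1, either way. A call with a gripper value outside its range is refused whole. The fingers move at their own pace and stop on an object; "force" is the grip in N (left out, the last holds). Time passes only in rows, so rows that do not move let the fingers close, or fill a call up. It gives the time, the measured TCP pose, the force, the opening and the grip force at its end, in the units of the state.
- env.read_state(): the state, without advancing time (a new reading comes with each control period).
- read_camera(name): name is "side" or "top"; returns a dict with "img" (400x640x3 uint8, red, green, blue), "z_map" (400x640 float32, m along the optical axis (not along the pixel's ray), 0 where there is no reading), "camera_matrix" (3x3 intrinsics, pixels), "R" (3x3) and "t" (3): a world point X has camera coordinates R X + t. Camera axes: x right, y down, z forward; pixel columns grow to the right and rows downward; lengths in m; the calibration is good to about 2 mm. A picture is of the moment at which its call begins.
- env.hand_in(): hands the job in; it is judged then, once.
The state is a dict: "time_s": time; "joints": joint angles; "dq": joint speeds; "joint_torque": joint torques, N m; "position": TCP position; "tcp_rot": TCP orientation; "wrist_force": force on the tool from outside, world axes, zero at the start; "torque": the same for the moment, N m; "grip_width": opening from 0.0 (shut) to 1.0 (fully open); "finger_force": force on a finger pad.
Only numpy, scipy, OpenCV 4.12 (cv2) and the standard library are available. Lean on these libraries where they do the work, as an engineer would, in place of code of your own. Each camera call takes 0.05 s, during which the arm holds its last target. There are 200 camera calls.

## Task

The cookbook stand has a front leg that a spring draws back in. Take the leg by the upright grip of its cam lever, pull it out until its pointer is level with the upright fin of the clip on the guide rail, and then, with the pointer kept at the fin, swing the lever to the left, away from the rail, until it is fully closed against its stop. Finish while still holding the grip, with the leg at the mark and the lever closed, and leave the other things on the worktop where they stand.

Things in the scene. Friction and masses are not known exactly. Their poses are not given: they have to be found in the camera images.
- stand: the fixed cookbook stand with a grey book on its tilted rest (200 mm wide, 245 mm high, from 35 mm in front of the origin backwards). Origin under the 140 x 170 mm base plate; the leg slides out along its -x, at y = 0, towards the robot; +y is left seen from the robot, z up. A guide rail 10 x 10 mm runs at y = -45 mm from x = -55 to -220 mm.
- leg (a joint): how far the leg is slid out of the stand, m: 0 fully in (as it starts), 0.10 fully out; grows along the stand's -x. A spring draws it in with about 1.3 N at 0 and 3.8 N at 0.10, so it slides back when let go.
- leg_pointer (a point): tip of the steel pointer, 3 mm wide, that sticks out of the leg's black head to the right (stand -y), 26 mm above the worktop. It stands at stand x = -(0.100 + leg), y = -0.038 m.
- lever_pivot (a point): the upright pivot axis of the cam lever on top of the leg's head, 34 mm above the worktop; it moves with the leg: stand x = -(0.100 + leg), y = 0.
- lever (a joint): angle of the cam lever about its upright pivot, rad: 0 open (lever points along the stand's -x, straight out along the leg), 1.2 fully closed at its stop; it grows clockwise seen from above, so the grip swings to the left (stand +y). It turns with slight friction (0.02 N m) and stays where it is left.
- lever_grip: the black upright grip fixed on the lever's end: a block 32 mm long along the lever, 14 mm thick across it (hold it across this), 48 mm high, from 43 to 91 mm above the worktop, its centre 62 mm from the pivot. Origin at the centre of its underside; its -x axis points from the pivot outwards along the lever, z up.
- mark_clip: the small fixed black clip on the guide rail that marks the wanted length, 14 x 18 mm, with an upright fin 3 mm thick along the rail, up to 34 mm above the worktop. Origin at worktop height under the fin, axes parallel to those of the stand: the leg is at the mark when the pointer has the same place as the fin along x.
- egg_cup: stoneware egg cup, 49 mm wide, 57 mm high, beside the stand; bystander, leave alone; origin at the centre of its underside
- spice_jar_1: glass spice jar with black cap, 41 mm wide, 105 mm high, beside the stand; bystander, leave alone; origin at the centre of its underside
- teaspoon_1: teaspoon lying flat, 130 x 27 x 11 mm, in front of the stand, to the left of the leg; bystander, leave alone; origin at the centre of its underside
- matchbox: matchbox lying flat, 36 x 53 x 15 mm, in front of the stand, to the right of the leg; bystander, leave alone; origin at the centre of its underside
- garlic_1: garlic bulb, 60 x 57 x 58 mm, to the right in front of the stand; bystander, leave alone; origin at the centre of its underside

How it is judged:
By the outcome, as a careful person would: the job done as asked, in the order asked, and still so for the second after the job is handed in, while the arm keeps its last pose, push and grip.
It also fails if it takes over 40 s, if anything falls off the work surface, if the arm or the gripper's body presses on something with over 40 N, if the wrist force passes 120 N, or if a joint passes its speed limit or range.

## Working session

There is one attempt and no reset: what is moved stays moved. The work goes in short steps, Python scripts to look and compute and a tool call to move; the robot and the scene stay as the last step left them, time stands still between calls to the robot, and variables do not carry over. Pictures are saved under pics/ and viewed, at most 10 in all, crops included, and the job is handed in when it is done.

Besides the shell and the picture viewer there is one more tool, called after ">>>" as name(argument=value, ...), one argument or row to a line, values as JSON. play_rows: Moves the arm, as the interface text tells. Its arguments: {"type":"object","properties":{"rows":{"type":"array","items":{"type":"array","items":{"type":"array","items":{"type":"number"}}}},"force":{"type":"number"}},"required":["rows"]}

```bash
mkdir -p pics; python3 - <<'E'
from bench import env, read_camera
import cv2,numpy as np
for n in("top","side"):
    c=read_camera(n); np.savez(f"{n}0.npz",**c); cv2.imwrite(f"pics/{n}0.png",c["img"][:,:,::-1])
    print(n,c["camera_matrix"].tolist(),(-c["R"].T@c["t"]).round(3),c["R"].round(3).tolist())
s=env.read_state();print(s)
E
```

```text
top [[519.23621879955, 0.0, 315.48956895559354], [0.0, 519.23621879955, 191.93493812563852], [0.0, 0.0, 1.0]] [ 0.443 -0.002  1.239] [[0.013, -1.0, 0.003], [-0.991, -0.013, -0.136], [0.136, -0.001, -0.991]]
side [[388.0898990054621, 0.0, 315.7269861777287], [0.0, 388.0898990054621, 199.60722975860676], [0.0, 0.0, 1.0]] [ 0.35  -0.6    0.648] [[0.919, -0.393, -0.014], [-0.272, -0.61, -0.744], [0.285, 0.688, -0.668]]
{'time_s': 0.1, 'joints': array([ 1.15849096,  0.59201299,  0.04829665,  1.60967775, -0.03330813,
        0.94272425, -0.03372658]), 'dq': array([ 2.79198463e-04, -1.63483363e-03, -1.60566189e-04, -1.97878664e-03,
       -5.71915110e-04, -9.92852080e-05, -1.78314738e-04]), 'joint_torque': array([ 4.35146416e-03, -5.50001192e+01,  1.55319214e+00, -1.98825127e+01,
        9.73909919e-03,  3.83935083e-03,  6.66583844e-06]), 'position': array([ 0.22703613, -0.68779312,  0.24927149]), 'tcp_rot': array([ 9.87317345e-01,  1.58755922e-01, -2.10057634e-04, -9.86709301e-04]), 'wrist_force': array([-0.57384799, -0.11287344,  0.24694603]), 'torque': array([-0.00640847,  0.01644051,  0.04329237]), 'finger_force': 0.0, 'grip_width': 1.000480212564358}
```

View pics/top0.png

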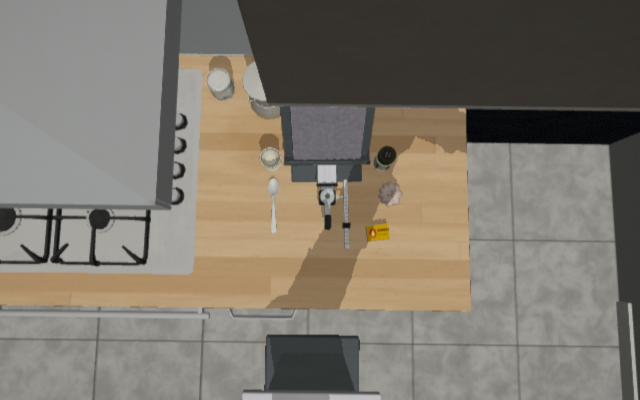

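View pics/side0.png

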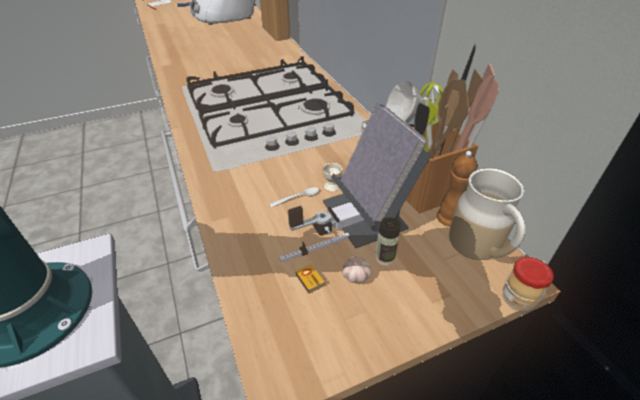

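The top view shows the grip near (327,222), the pivot near (327,196), and the clip near (346,226) on the rail. The side view shows the grip near (296,216) and the clip near (304,248). I'll zoom in on both.

```bash
cat > h.py <<'E'
import numpy as np
def ray(c,u,v,z):
    K,R,t=c["camera_matrix"],c["R"],c["t"]; o=-R.T@t
    d=R.T@np.linalg.solve(K,[u,v,1.]); return o+d*(z-o[2])/d[2]
def proj(c,X):
    p=c["camera_matrix"]@(c["R"]@np.asarray(X)+c["t"]); return p[:2]/p[2]
E
python3 - <<'E'
import cv2,numpy as np
from h import *
t=dict(np.load("top0.npz"));s=dict(np.load("side0.npz"))
a=cv2.resize(t["img"][150:255,280:400],None,fx=5,fy=5,interpolation=cv2.INTER_NEAREST)
b=cv2.resize(s["img"][185:285,265:385],None,fx=5,fy=5,interpolation=cv2.INTER_NEAREST)
cv2.imwrite("pics/tz.png",a[:,:,::-1]);cv2.imwrite("pics/sz.png",b[:,:,::-1])
g=cv2.cvtColor(t["img"],cv2.COLOR_RGB2GRAY)
print(g[208:232,318:352:1])
E
```

```text
[[158 158 155 121 115 114 105 128 129 130 132 146 120 115 115 114 113 113
  115 116 116 116 116 116 115 113 144 130 129 140 101 113 115 115]
 [158 158 154 122 116 115 105 128 129 130 128 129 118 116 116 114 113 113
  114 115 116 116 115 115 114 111 143 134 132 142 101 113 114 115]
 [158 157 154 122 115 113 104 129 128 129 129 127 119 117 116 115 115 114
  113 115 115 114 116 115 114 111 144 148 146 142 102 112 114 115]
 [157 156 154 124 116 113 104 129 128 129 128 128 118 116 115 115 115 114
  115 114 114 114 114 114 113 115 141 147 145 142 102 112 116 115]
 [155 155 154 140 116 112 104 129 129 129 129 127 119 114 114 115 115 114
  115 115 115 115 114 114 115 117 130 136 136 132 108 113 115 115]
 [154 155 154 151 119 111 103 126 126 126 126 125 117 114 114 113 113 115
  114 115 115 114 114 115 114 117 131 138 137 136 117 114 113 113]
 [155 155 155 152 120 111  98 104  95  94  94  93  97 112 113 114 114 114
  114 115 115 115 113 115 114 117 137 146 146 144 118 114 113 113]
 [155 155 156 152 119 112  94  62  41  40  40  41  64 109 113 113 113 114
  114 114 114 114 114 113 113 117 131 1
[... 1584 characters left out ...]
 163 163 164 164 160  93  30  25  27  30  33  57 110 121 122 121 120
  120 121 121 121 120 117  78  43  37  47  47  46  36  50  96 120]
 [163 163 163 165 163 158  98  38  33  26  27  38  78 117 122 122 122 121
  121 122 122 122 122 120 104  82  86 114 117 112  84  83 111 121]
 [164 164 165 164 161 145 109  82  77  62  61  66 105 120 122 122 122 121
  121 122 122 122 123 122 120 111 109 140 143 139 116 112 120 121]
 [166 166 166 164 146 127 120 113 110 104 104 103 118 121 121 121 121 121
  120 121 121 122 121 122 122 119 111 141 144 142 127 121 121 122]
 [167 168 167 162 131 123 122 121 121 120 119 120 120 122 121 121 121 121
  120 121 121 121 120 120 121 120 105 130 126 132 128 122 122 122]]
```

View pics/tz.png

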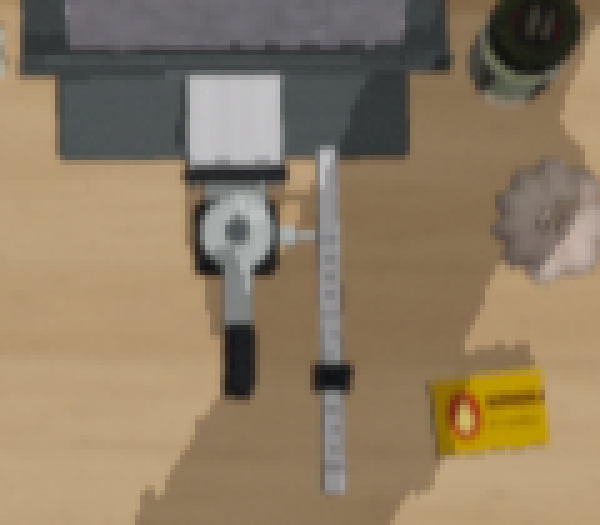

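View pics/sz.png

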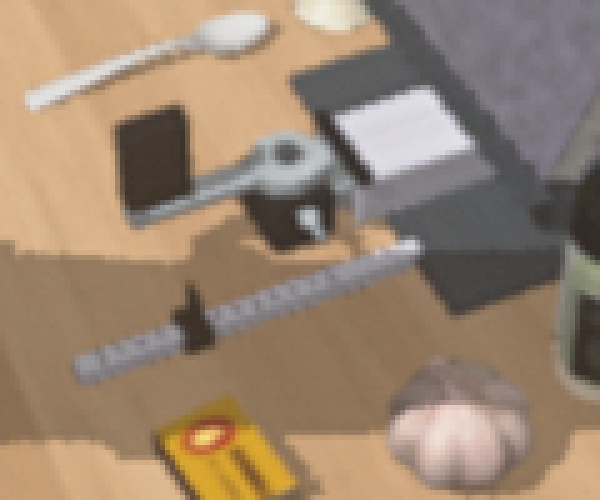

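The top crop gives the pivot ring at crop (237,230), the grip top at (225–253, 325–395), the pointer tip at (316,235), the clip at (313–351, 362–392) and the rail from (326,148) to (334,492). In the side crop the fin tip is at (191,284) and the pointer near (313,225).

```bash
python3 - <<'E'
import cv2,numpy as np
from h import *
np.set_printoptions(precision=4,suppress=True)
t=dict(np.load("top0.npz"));s=dict(np.load("side0.npz"))
T=lambda u,v,z:ray(t,280+(u-2.5)/5,150+(v-2.5)/5,z)
S=lambda u,v,z:ray(s,265+(u-2.5)/5,185+(v-2.5)/5,z)
r1,r2=T(327,148,.01),T(335,492,.01); d=r1-r2
print("rail",r1,r2,np.linalg.norm(d)); yaw=np.arctan2(d[1],d[0]); print("yaw deg",np.degrees(yaw))
print("pivot",T(237,230,.04),S(288,152,.04))
print("pointer",T(316,235,.026),S(315,225,.026))
print("grip top near/far",T(239,396,.091),T(239,325,.091),T(239,360,.091))
print("grip top side corners",S(116,122,.091),S(183,104,.091),S(150,113,.091))
print("clip top",T(332,362,.015),T(332,392,.015),T(332,377,.02)); print("fin side",S(191,284,.034))
g=cv2.cvtColor(s["img"],cv2.COLOR_RGB2GRAY);print(g[238:256,296:312])
for n,c in(("t",t),("s",s)):
  pass
# depth on grip/top and clip
for (u,v) in[(327,218),(327,222),(327,226),(346,224),(347,225),(328,196)]:
  z=t["z_map"][v,u]; X=t["R"].T@(np.linalg.solve(t["camera_matrix"],[u,v,1.])*z-t["t"]); print(u,v,X)
# boxes of matchbox/spoon
print("matchbox",T(432,382,.015),T(550,370,.015)); print("spoon handle end", T(0,0,0), ray(t,274,232,0),ray(t,273,182,0.01))
E
```

```text
rail [ 0.6433 -0.0736  0.01  ] [ 0.4792 -0.0782  0.01  ] 0.16415392419431749
yaw deg 1.6005873735975364
pivot [ 0.5992 -0.0301  0.04  ] [ 0.6017 -0.0271  0.04  ]
pointer [ 0.5991 -0.0677  0.026 ] [ 0.5997 -0.061   0.026 ]
grip top near/far [ 0.5185 -0.0305  0.091 ] [ 0.55   -0.0302  0.091 ] [ 0.5344 -0.0304  0.091 ]
grip top side corners [ 0.522  -0.0294  0.091 ] [ 0.5518 -0.0305  0.091 ] [ 0.537 -0.03   0.091]
clip top [ 0.5401 -0.0762  0.015 ] [ 0.526  -0.0763  0.015 ] [ 0.5327 -0.0759  0.02  ]
fin side [ 0.5342 -0.078   0.034 ]
[[125 128 136 128 121 121 120 121 122 122 121 121 120 119 121 121]
 [125 127 127 125 122 122 122 122 121 120 121 120 121 121 120 122]
 [126 127 127 125 124 122 117 120 120 121 122 121 120 120 119 121]
 [127 125 127 127 125 119 102 103 115 122 121 121 120 121 120 121]
 [128 126 127 126 128 119  88  83 108 122 123 121 120 120 120 120]
 [128 128 127 126 128 119  83  65  87 114 122 122 121 120 119 119]
 [128 127 127 127 128 122  86  57  71 106 122 123 121 118 117 121]
 [129 127 127 126 126 118  85  56  62  93 117 119 124 126 124 129]
 [127 128 126 119 102  92  
[... 294 characters left out ...]
 131 128 122]
 [128 137 149 154 142  98  62  53  54  52  52  73 109 121 126 122]
 [142 140 147 152 148 112  70  54  55  52  51  65 104 113 119 121]
 [150 147 145 141 129  99  65  52  50  52  53  70 106 117 121 121]
 [139 131 130 128 121  95  65  53  56  69  81  90 110 121 121 122]
 [128 122 121 128 127 108  85  77  89 109 117 118 121 121 122 121]]
327 218 [ 0.5422 -0.0296  0.0911]
327 222 [ 0.5333 -0.0297  0.091 ]
327 226 [ 0.5247 -0.0299  0.0872]
346 224 [ 0.5339 -0.0755  0.0318]
347 225 [ 0.5329 -0.0789  0.0139]
328 196 [ 0.5973 -0.0326  0.0456]
matchbox [ 0.5313 -0.1235  0.015 ] [ 0.5377 -0.1792  0.015 ]
spoon handle end [0.7159 0.0855 0.    ] [0.515  0.0941 0.    ] [0.634  0.0986 0.01  ]
```

>>> play_rows(
  rows=[
    [[1,0.5,-1,0,0.58],[1,0.5,-1,0,0.58],[1,0.5,-1,0,0.58],[1,0.5,-1,0,0.58],[1,0.5,-1,0,0.58]],
  ],
  force=40,
)

```text
time_s: 0.6
position: [0.2636, -0.5527, 0.2498]
tcp_rot: [1.0, 0.006, -0.0, -0.001]
wrist_force: [0.6, 0.1, -0.0]
grip_width: 0.998
finger_force: 0.0
```

>>> play_rows(
  rows=[
    [[1,0.5,-1,0,0],[1,0.5,-1,0,0],[1,0.5,-1,0,0],[1,0.5,-1,0,0],[1,0.5,-1,0,0]],
  ],
)

```text
time_s: 1.1
position: [0.3247, -0.4268, 0.25]
tcp_rot: [1.0, 0.008, -0.0, -0.0]
wrist_force: [0.2, 0.4, -0.2]
grip_width: 1.002
finger_force: 0.0
```

>>> play_rows(
  rows=[
    [[1,0.5,-1,0,0],[1,0.5,-1,0,0],[1,0.5,-1,0,0],[1,0.5,-1,0,0],[1,0.5,-1,0,0]],
  ],
)

```text
time_s: 1.6
position: [0.3852, -0.301, 0.2501]
tcp_rot: [1.0, 0.008, -0.0, -0.0]
wrist_force: [0.9, -0.6, -0.7]
grip_width: 1.004
finger_force: 0.0
```

>>> play_rows(
  rows=[
    [[1,0.6,-1,0,0],[1,0.6,-1,0,0],[1,0.6,-1,0,0],[1,0.6,-1,0,0],[1,0.6,-1,0,0]],
  ],
)

```text
time_s: 2.1
position: [0.4584, -0.175, 0.2501]
tcp_rot: [1.0, 0.008, -0.0, -0.0]
wrist_force: [0.4, 0.2, -0.1]
grip_width: 1.0
finger_force: 0.0
```

>>> play_rows(
  rows=[
    [[1,0.6,-1,0,0],[1,0.6,-1,0,0],[1,0.6,-1,0,0],[1,0.6,-1,0,0],[1,0.6,-1,0,0]],
  ],
)

```text
time_s: 2.6
position: [0.5314, -0.0489, 0.25]
tcp_rot: [1.0, 0.008, -0.0, 0.0]
wrist_force: [-0.0, 0.6, -1.1]
grip_width: 0.998
finger_force: 0.0
```

>>> play_rows(
  rows=[
    [[1,0,-0.6,0.5,0],[1,0,0,0.5,0],[1,0,0,0.5,0],[1,0,0,0.5,0],[1,0,0,0,0]],
  ],
)

```text
time_s: 3.1
position: [0.5291, -0.0366, 0.1981]
tcp_rot: [1.0, 0.006, -0.002, 0.0]
wrist_force: [0.3, 0.2, 0.3]
grip_width: 1.0
finger_force: 0.0
```

```bash
python3 - <<'E'
from bench import env
s=env.read_state();print(s["joints"].round(3),s["position"],s["tcp_rot"])
E
```

```text
[-0.007  0.423 -0.012  2.088  0.01   0.635 -1.584] [ 0.52911397 -0.0365548   0.19812526] [ 9.99976316e-01  6.44155747e-03 -2.39905030e-03  3.43103323e-04]
```

>>> play_rows(
  rows=[
    [[1,0.26,-0.25,0.6,0],[1,0,0,0.6,0],[1,0,0,0.6,0],[1,0,0,0.6,0],[1,0,0,0,0]],
  ],
)

```text
time_s: 3.6
position: [0.5367, -0.0286, 0.1383]
tcp_rot: [1.0, 0.007, -0.002, -0.0]
wrist_force: [-0.1, 0.2, 0.5]
grip_width: 0.998
finger_force: 0.0
```

```bash
python3 - <<'E'
from bench import env,read_camera
import cv2,numpy as np
c=read_camera("side");b=cv2.resize(c["img"][135:285,225:385],None,fx=4,fy=4,interpolation=cv2.INTER_NEAREST)
cv2.imwrite("pics/s2.png",b[:,:,::-1])
print(env.read_state()["position"])
E
```

```text
[ 0.53723704 -0.0286442   0.13930075]
```

View pics/s2.png

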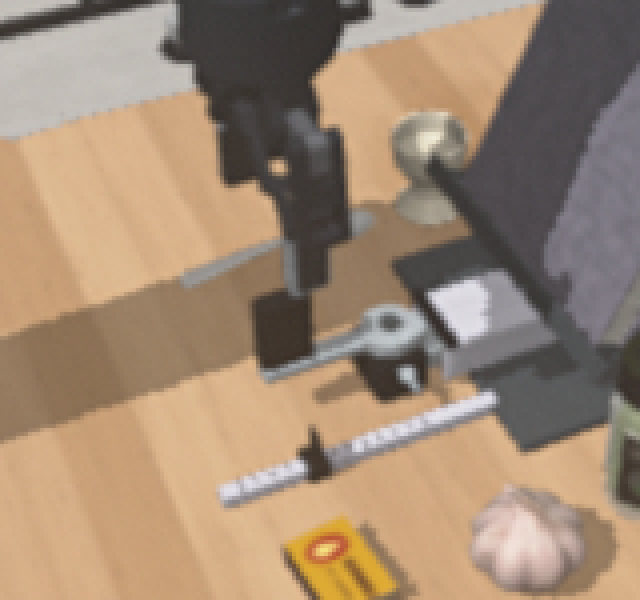

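The open fingers are centred above the grip (crop (280,325)) and nothing is in the way, so I'll descend and close.

>>> play_rows(
  rows=[
    [[1,0,0.05,0.7,0],[1,0,0,0.7,0],[1,0,0,0.7,0],[1,0,0,0.6,0],[1,0,0,0,0]],
  ],
)

```text
time_s: 4.15
position: [0.5372, -0.0298, 0.0719]
tcp_rot: [1.0, 0.008, -0.001, -0.0]
wrist_force: [-0.4, -0.0, -0.0]
grip_width: 1.004
finger_force: 0.0
```

>>> play_rows(
  rows=[
    [[0,0,0,0,0],[0,0,0,0,0],[0,0,0,0,0],[0,0,0,0,0],[0,0,0,0,0]],
  ],
  force=60,
)

```text
time_s: 4.65
position: [0.5377, -0.0302, 0.0733]
tcp_rot: [1.0, 0.007, 0.0, 0.0]
wrist_force: [-0.0, -8.7, 5.3]
grip_width: 0.156
finger_force: 59.9
```

>>> play_rows(
  rows=[
    [[0,0,0,0,0],[0,0,0,0,0],[0,0,0,0,0],[0,0,0,0,0],[0,0,0,0,0]],
  ],
)

```text
time_s: 5.15
position: [0.5376, -0.0309, 0.0732]
tcp_rot: [1.0, 0.007, 0.0, 0.0]
wrist_force: [-0.9, -3.5, 5.3]
grip_width: 0.158
finger_force: 58.7
```

>>> play_rows(
  rows=[
    [[0,-0.3,0,0,0],[0,-0.5,0,0,0],[0,-0.5,0,0,0],[0,-0.5,0,0,0],[0,-0.4,0,0,0]],
  ],
)

```text
time_s: 5.65
position: [0.483, -0.032, 0.0732]
tcp_rot: [1.0, 0.006, 0.002, 0.001]
wrist_force: [3.1, -4.8, 1.5]
grip_width: 0.157
finger_force: 59.0
```

>>> play_rows(
  rows=[
    [[0,-0.2,0,0,0],[0,0,0,0,0],[0,0,0,0,0],[0,0,0,0,0],[0,0,0,0,0]],
  ],
)

```text
time_s: 6.15
position: [0.4785, -0.0321, 0.0732]
tcp_rot: [1.0, 0.006, 0.002, 0.001]
wrist_force: [2.0, -5.4, 2.9]
grip_width: 0.153
finger_force: 59.1
```

```bash
python3 - <<'E'
from bench import env,read_camera
import cv2,numpy as np
c=read_camera("side");np.savez("side1.npz",**c);b=cv2.resize(c["img"][205:265,275:355],None,fx=8,fy=8,interpolation=cv2.INTER_NEAREST)
t=read_camera("top");np.savez("top1.npz",**t);a=cv2.resize(t["img"][185:245,300:380],None,fx=8,fy=8,interpolation=cv2.INTER_NEAREST)
o=np.vstack([b,a]);o=cv2.resize(o,(400,600)) if 0 else np.vstack([b[:300],a[160:460]])
cv2.imwrite("pics/s3.png",b[:,:,::-1]);cv2.imwrite("pics/t3.png",a[:,:,::-1])
s=env.read_state();print(s["position"],s["wrist_force"])
E
```

```text
[ 0.47846913 -0.03210768  0.07320171] [ 2.90511026 -5.40136179  3.37792802]
```

View pics/s3.png

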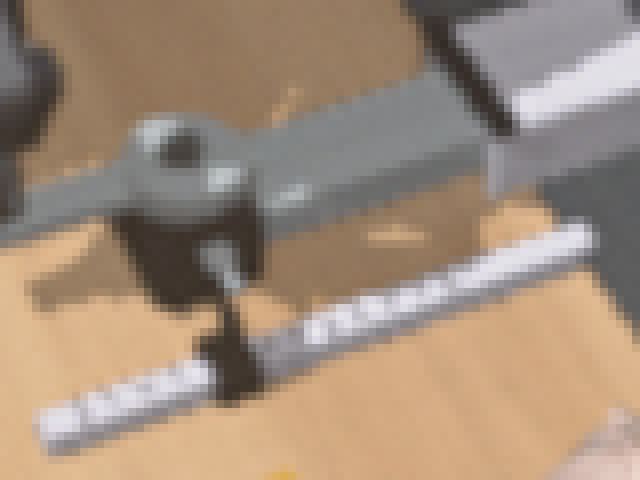

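View pics/t3.png

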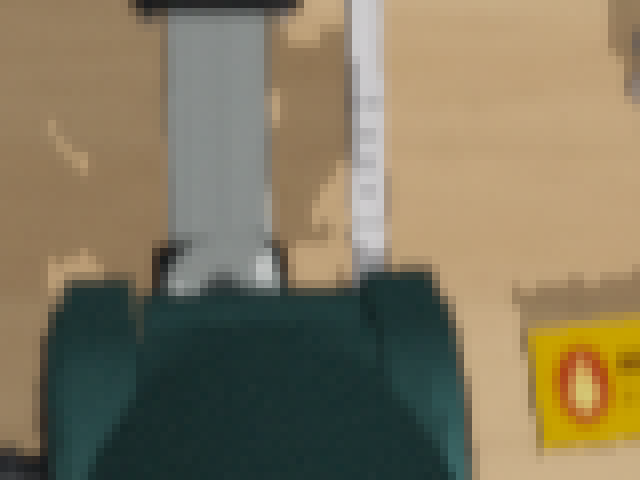

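The side view shows the pointer tip at crop (237,290), nearly in line with the fin top at (230,300). The top view is covered by the arm. I'll use the side depth to measure the pointer against the fin.

```bash
python3 - <<'E'
import cv2,numpy as np
from h import *
np.set_printoptions(precision=1,suppress=True,linewidth=200)
def pts(c):
    v,u=np.mgrid[:400,:640]; K=c["camera_matrix"]
    P=np.stack([(u-K[0,2])/K[0,0],(v-K[1,2])/K[1,1],np.ones_like(u)],-1)*c["z_map"][...,None]
    return (P-c["t"])@c["R"]
t0,s0,s1=[dict(np.load(f)) for f in("top0.npz","side0.npz","side1.npz")]
def dump(n,c,b):
    P=pts(c); g=cv2.cvtColor(c["img"],cv2.COLOR_RGB2GRAY); print(n)
    for v in range(b[0],b[1]):
        print(v," | ".join("%d:%.0f,%.0f,%.0f"%(g[v,u],*(P[v,u]*1000)) for u in range(b[2],b[3])))
dump("fin top0",t0,(222,229,343,350))
dump("fin side0",s0,(240,248,300,307))
dump("ptr side0",s0,(224,236,322,332))
dump("ptr+fin side1",s1,(233,248,298,309))
dump("ptr top0",t0,(193,201,335,346))
E
```

```text
fin top0
222 85:540,-70,10 | 85:540,-72,12 | 104:540,-74,12 | 106:540,-77,10 | 106:540,-79,11 | 82:540,-81,15 | 85:540,-84,10
223 43:538,-70,9 | 36:538,-72,9 | 43:538,-74,11 | 43:538,-77,14 | 43:538,-79,16 | 35:538,-81,13 | 43:538,-84,11
224 33:536,-70,8 | 23:535,-72,16 | 20:535,-74,16 | 25:534,-75,32 | 22:443,-2,1239 | 20:533,-80,39 | 28:534,-82,33
225 30:533,-69,14 | 22:533,-72,13 | 16:533,-75,8 | 18:533,-76,18 | 20:533,-79,14 | 23:533,-81,20 | 34:533,-83,18
226 33:531,-70,10 | 23:531,-72,9 | 20:530,-74,15 | 21:531,-77,12 | 21:531,-79,15 | 21:531,-81,11 | 40:530,-84,16
227 43:528,-69,15 | 37:529,-72,7 | 47:528,-74,14 | 47:528,-77,14 | 46:528,-79,11 | 36:528,-81,11 | 50:529,-84,10
228 82:527,-70,1 | 86:526,-72,8 | 114:526,-75,8 | 117:526,-77,12 | 112:526,-79,7 | 84:526,-82,9 | 83:527,-85,-0
fin side0
240 124:540,-44,1 | 122:543,-43,-1 | 117:545,-44,-1 | 120:546,-47,1 | 120:549,-46,-1 | 121:550,-49,1 | 122:552,-49,1
241 125:540,-45,-1 | 119:541,-47,0 | 102:543,-50,3 | 103:546,-47,-2 | 115:547,-50,1 | 122:550,-50,-1 | 121:551,-53,2
242 128:539,-47,-2 | 119:540,-50,0 | 88:532,-79,34 | 
[... 6121 characters left out ...]
 | 171:598,-54,25 | 167:598,-57,27 | 139:601,-60,1 | 145:601,-63,-0 | 147:601,-65,0 | 143:602,-68,-5 | 103:602,-70,-7 | 135:600,-72,8 | 135:600,-74,7
198 85:594,-49,34 | 154:595,-52,26 | 153:595,-54,27 | 150:596,-57,24 | 125:598,-60,2 | 122:599,-63,-1 | 122:599,-65,-0 | 119:599,-68,-4 | 96:599,-70,2 | 136:598,-72,8 | 138:598,-74,9
199 79:593,-50,27 | 145:596,-53,-2 | 128:596,-56,-2 | 123:596,-58,-1 | 118:596,-60,-0 | 116:596,-62,4 | 117:597,-65,-2 | 114:596,-67,4 | 101:596,-70,5 | 145:595,-72,12 | 147:595,-74,12
200 72:590,-49,32 | 131:594,-53,-1 | 118:594,-55,2 | 117:594,-58,-2 | 115:594,-60,-1 | 115:594,-63,0 | 115:593,-65,4 | 113:594,-68,-0 | 103:594,-70,0 | 145:593,-72,8 | 146:593,-74,10
```

>>> play_rows(
  rows=[
    [[0,-0.1,0,0,0],[0,-0.15,0,0,0],[0,0,0,0,0],[0,0,0,0,0],[0,0,0,0,0]],
  ],
)

```text
time_s: 6.75
position: [0.4723, -0.0323, 0.0732]
tcp_rot: [1.0, 0.006, 0.002, 0.001]
wrist_force: [3.4, -5.1, 2.8]
grip_width: 0.156
finger_force: 59.2
```

```bash
cat > look.py <<'E'
import sys,cv2,numpy as np
from bench import env,read_camera
from h import *
imgs=[read_camera("side") for _ in range(4)]; c=imgs[0]; c["img"]=np.mean([i["img"] for i in imgs],0).astype(np.uint8)
np.savez(sys.argv[1]+".npz",**c)
z=np.median([i["z_map"] for i in imgs],0)
v,u=np.mgrid[:400,:640]; K=c["camera_matrix"]
P=(np.stack([(u-K[0,2])/K[0,0],(v-K[1,2])/K[1,1],np.ones_like(u)],-1)*z[...,None]-c["t"])@c["R"]
g=cv2.cvtColor(c["img"],cv2.COLOR_RGB2GRAY)
for v in range(235,248): print(v," | ".join("%d:%.0f,%.0f,%.0f"%(g[v,u],*(P[v,u]*1000)) for u in range(296,307)))
cv2.imwrite(f"pics/{sys.argv[1]}.png",cv2.resize(c["img"][205:265,265:345],None,fx=8,fy=8,interpolation=cv2.INTER_CUBIC)[:,:,::-1])
s=env.read_state();print(s["time_s"],s["position"],s["tcp_rot"],s["wrist_force"],s["torque"],s["joints"].round(3))
E
python3 look.py s4
```

```text
235 55:528,-54,32 | 56:531,-52,30 | 62:533,-54,30 | 68:535,-54,30 | 63:537,-54,29 | 54:540,-53,27 | 51:542,-54,26 | 51:544,-54,26 | 58:547,-53,23 | 82:551,-49,17 | 105:553,-48,16
236 59:528,-54,30 | 77:530,-54,29 | 95:533,-54,28 | 110:534,-56,28 | 100:536,-57,29 | 72:539,-54,25 | 55:542,-55,24 | 51:544,-54,22 | 56:547,-54,21 | 81:556,-35,-1 | 110:557,-37,0
237 62:527,-55,28 | 92:529,-57,29 | 121:531,-57,28 | 134:533,-58,28 | 128:535,-59,28 | 98:539,-55,22 | 65:542,-53,19 | 52:544,-55,20 | 55:546,-54,19 | 81:554,-39,-0 | 113:556,-40,-0
238 57:528,-54,23 | 83:530,-55,23 | 119:530,-61,29 | 132:532,-61,28 | 132:534,-61,28 | 109:536,-62,28 | 71:541,-54,17 | 53:544,-53,15 | 55:546,-54,15 | 81:553,-42,-0 | 113:555,-42,-1
239 52:528,-54,20 | 67:530,-53,18 | 96:530,-61,27 | 110:532,-61,26 | 129:533,-64,27 | 116:539,-54,15 | 77:542,-53,13 | 51:544,-53,12 | 57:546,-54,12 | 87:551,-45,1 | 115:554,-45,-1
240 53:527,-55,18 | 57:530,-54,16 | 67:532,-54,15 | 88:534,-55,15 | 139:532,-68,29 | 151:534,-68,28 | 104:541,-54,10 | 62:544,-54,10 | 75:546,-53,8 | 107:551,-47,-1 | 122:553,-49,0
241 54:527,-54
[... 784 characters left out ...]
-57,-0 | 174:537,-58,1 | 120:532,-79,24 | 65:532,-85,30 | 74:533,-88,33 | 137:545,-61,-0 | 172:547,-62,0
246 187:526,-56,-0 | 190:528,-57,-0 | 188:530,-58,0 | 176:532,-59,0 | 150:534,-60,1 | 129:532,-71,13 | 92:532,-80,22 | 59:532,-85,28 | 64:533,-89,31 | 114:544,-63,-1 | 162:546,-64,-1
247 190:525,-59,1 | 190:527,-60,1 | 183:529,-60,-0 | 139:527,-73,14 | 94:529,-73,13 | 76:532,-73,11 | 63:531,-80,19 | 54:532,-85,25 | 55:533,-88,27 | 90:539,-77,13 | 145:542,-77,11
6.95 [ 0.47232821 -0.03225657  0.07320481] [9.99980017e-01 6.07662460e-03 1.66078640e-03 5.30517460e-04] [ 2.125562   -6.50357488  3.03140967] [-1.15621078 -0.3839614  -0.35872815] [-0.022  0.594 -0.008  2.283  0.022  0.261 -1.609]
```

View pics/s4.png

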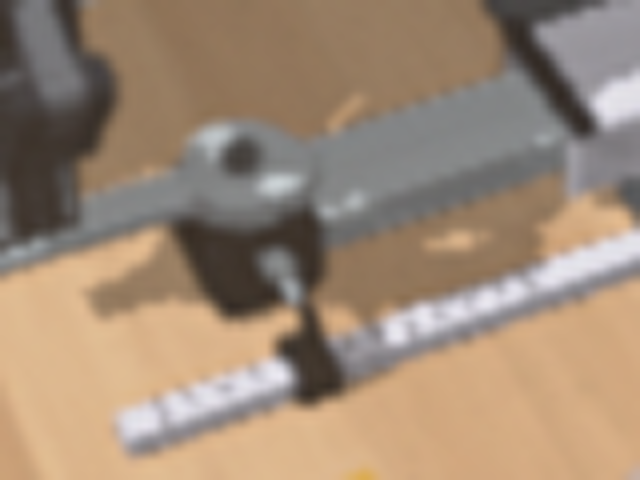

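The pointer and fin are both at x ≈ 0.533 (pointer crop (290,285), fin (308,320)), so they line up to well under 1 mm. Next I'll swing on an arc of radius about 60.5 mm around the pivot, 3° per row.

>>> play_rows(
  rows=[
    [[0,0.003,-0.127,0,0.5],[0,0.003,-0.127,0,0.5],[0,0.003,-0.127,0,0.5],[0,0.003,-0.127,0,0.5],[0,0.003,-0.127,0,0.5]],
  ],
)

```text
time_s: 7.45
position: [0.4744, -0.0163, 0.0732]
tcp_rot: [0.992, -0.125, 0.002, 0.0]
wrist_force: [3.8, -5.1, 2.7]
grip_width: 0.159
finger_force: 58.7
```

>>> play_rows(
  rows=[
    [[0,0.003,-0.127,0,0.5],[0,0.003,-0.127,0,0.5],[0,0.003,-0.127,0,0.5],[0,0.003,-0.127,0,0.5],[0,0.003,-0.127,0,0.5]],
  ],
)

```text
time_s: 7.95
position: [0.4804, -0.0016, 0.0732]
tcp_rot: [0.967, -0.253, 0.002, 0.0]
wrist_force: [2.9, -4.3, 2.3]
grip_width: 0.16
finger_force: 58.4
```

```bash
python3 look.py s5
```

```text
235 57:529,-52,30 | 63:531,-53,30 | 71:533,-54,31 | 84:535,-54,29 | 75:538,-53,28 | 58:539,-55,28 | 53:542,-54,26 | 51:544,-54,25 | 60:547,-53,24 | 85:551,-49,18 | 105:553,-48,16
236 70:528,-54,30 | 107:530,-54,28 | 132:532,-55,28 | 155:534,-56,29 | 136:536,-57,29 | 90:539,-54,24 | 57:542,-54,23 | 52:544,-55,23 | 60:546,-54,21 | 87:555,-36,-0 | 112:557,-38,1
237 82:528,-54,27 | 145:529,-57,28 | 180:532,-57,27 | 193:533,-59,29 | 180:535,-59,28 | 128:539,-55,22 | 73:542,-54,20 | 53:544,-54,19 | 59:547,-53,17 | 85:555,-38,-2 | 114:557,-39,-1
238 65:528,-53,23 | 119:529,-57,26 | 175:530,-61,29 | 194:532,-62,29 | 192:534,-62,29 | 146:537,-61,27 | 86:541,-54,17 | 54:544,-54,16 | 57:546,-54,15 | 84:553,-42,1 | 113:555,-43,0
239 53:527,-54,20 | 86:530,-54,19 | 139:529,-62,27 | 158:531,-63,27 | 175:533,-65,28 | 136:539,-54,15 | 77:541,-55,15 | 50:544,-53,12 | 60:546,-54,12 | 92:552,-43,-2 | 116:554,-46,0
240 54:527,-54,17 | 63:530,-54,16 | 86:532,-54,15 | 106:534,-54,14 | 148:532,-67,27 | 136:534,-68,28 | 87:541,-54,11 | 57:543,-54,10 | 77:546,-54,9 | 107:551,-47,-0 | 121:553,-48,0
241 54:527
[... 788 characters left out ...]
58,1 | 172:537,-58,-0 | 120:532,-78,23 | 66:532,-85,30 | 76:533,-88,34 | 135:545,-62,1 | 171:547,-63,0
246 185:526,-57,1 | 188:528,-57,1 | 187:530,-58,1 | 175:532,-59,-0 | 148:534,-60,1 | 128:532,-71,13 | 92:532,-79,21 | 59:532,-84,27 | 64:533,-89,31 | 113:544,-63,-1 | 159:546,-65,0
247 187:525,-59,-0 | 189:526,-61,2 | 181:529,-61,0 | 138:527,-73,13 | 93:529,-74,14 | 76:531,-74,14 | 64:532,-78,17 | 56:532,-84,23 | 56:533,-88,27 | 90:539,-77,13 | 144:542,-76,10
8.15 [ 0.48036583 -0.00169374  0.07316735] [ 9.67622854e-01 -2.52389414e-01  2.35941228e-03  1.70914774e-04] [ 3.49918284 -4.52780119  2.87693427] [-1.02521828 -0.50441491 -0.19939383] [-0.171  0.602  0.106  2.273 -0.219  0.271 -1.953]
```

>>> play_rows(
  rows=[
    [[0,0.005,-0.127,0,0.5],[0,0.005,-0.127,0,0.5],[0,0.003,-0.127,0,0.5],[0,0.003,-0.127,0,0.5],[0,0.003,-0.127,0,0.5]],
  ],
)

```text
time_s: 8.65
position: [0.4897, 0.011, 0.0732]
tcp_rot: [0.926, -0.377, 0.002, -0.0]
wrist_force: [3.0, -4.3, 2.7]
grip_width: 0.158
finger_force: 58.4
```

>>> play_rows(
  rows=[
    [[0,0.003,-0.127,0,0.5],[0,0.003,-0.127,0,0.5],[0,0.003,-0.127,0,0.5],[0,0.003,-0.127,0,0.5],[0,0.003,-0.127,0,0.5]],
  ],
)

```text
time_s: 9.15
position: [0.5022, 0.0207, 0.0732]
tcp_rot: [0.869, -0.494, 0.002, -0.0]
wrist_force: [3.8, -5.5, 3.2]
grip_width: 0.154
finger_force: 58.1
```

```bash
python3 look.py s6
```

```text
235 71:528,-54,32 | 72:531,-53,31 | 74:533,-53,29 | 84:535,-54,29 | 74:537,-53,28 | 57:540,-54,27 | 53:542,-54,27 | 54:544,-54,25 | 62:546,-54,25 | 88:551,-49,18 | 106:553,-49,17
236 71:528,-55,30 | 112:530,-55,29 | 133:532,-54,28 | 154:534,-55,28 | 137:537,-56,27 | 89:539,-54,25 | 57:542,-54,23 | 52:544,-54,23 | 62:547,-53,21 | 91:555,-36,-0 | 114:557,-37,-0
237 90:528,-53,25 | 157:529,-57,28 | 185:531,-57,28 | 195:533,-59,29 | 183:535,-60,29 | 124:540,-52,19 | 68:542,-53,20 | 52:544,-54,19 | 61:547,-53,17 | 92:554,-39,-0 | 116:556,-39,-1
238 72:527,-55,25 | 129:529,-57,25 | 178:530,-61,29 | 195:532,-61,28 | 188:534,-62,28 | 132:537,-60,26 | 72:542,-53,16 | 52:544,-54,16 | 60:546,-54,15 | 91:553,-42,-0 | 116:555,-44,1
239 57:527,-55,21 | 91:530,-53,18 | 145:530,-62,27 | 166:531,-64,28 | 181:533,-65,29 | 133:539,-55,16 | 72:542,-53,12 | 50:544,-54,13 | 64:546,-53,11 | 96:552,-44,-0 | 117:554,-46,1
240 54:527,-56,19 | 65:530,-54,16 | 90:532,-53,14 | 120:534,-55,15 | 166:532,-68,29 | 147:534,-67,27 | 88:541,-55,12 | 59:543,-54,10 | 81:546,-54,8 | 110:551,-47,-1 | 122:553,-49,1
241 55:5
[... 786 characters left out ...]
,-57,1 | 172:537,-58,1 | 120:532,-79,24 | 66:532,-86,31 | 75:533,-88,33 | 135:545,-62,1 | 171:547,-61,-1
246 185:526,-57,1 | 188:528,-57,0 | 187:530,-58,-0 | 174:532,-58,-1 | 148:534,-60,0 | 128:532,-71,12 | 92:532,-78,20 | 59:532,-84,27 | 64:533,-88,30 | 113:544,-64,-0 | 160:546,-66,1
247 188:525,-58,-0 | 188:527,-60,1 | 181:529,-61,1 | 138:527,-72,12 | 94:529,-73,13 | 76:531,-73,12 | 65:532,-79,18 | 57:532,-84,23 | 57:533,-88,27 | 90:539,-78,14 | 144:542,-76,10
9.35 [0.50227067 0.0206513  0.07317764] [ 8.69671434e-01 -4.93624110e-01  2.61035558e-03 -1.44831079e-04] [ 2.85749913 -5.16317009  3.74325599] [-1.00713981 -0.42612702 -0.02084901] [-0.307  0.628  0.238  2.229 -0.441  0.323 -2.297]
```

>>> play_rows(
  rows=[
    [[0,0.006,-0.132,0,0.5],[0,0.006,-0.132,0,0.5],[0,0.003,-0.127,0,0.5],[0,0,0,0,0],[0,0,0,0,0]],
  ],
)

```text
time_s: 9.85
position: [0.5111, 0.0246, 0.0732]
tcp_rot: [0.83, -0.558, 0.003, 0.0]
wrist_force: [2.8, -6.2, 3.6]
grip_width: 0.152
finger_force: 58.6
```

```bash
python3 look.py s7
```

```text
235 74:529,-53,31 | 71:531,-53,31 | 74:533,-54,30 | 91:535,-54,30 | 97:537,-54,28 | 74:540,-53,27 | 55:542,-53,26 | 54:544,-54,26 | 54:546,-55,25 | 69:549,-54,23 | 99:553,-49,16
236 57:528,-54,29 | 76:530,-54,28 | 120:533,-53,27 | 162:534,-55,28 | 169:537,-56,27 | 122:539,-54,24 | 69:542,-53,23 | 51:544,-53,21 | 54:547,-54,21 | 72:549,-53,19 | 107:557,-37,-0
237 55:528,-54,26 | 94:530,-55,26 | 162:531,-58,29 | 193:533,-59,29 | 192:535,-59,28 | 150:537,-61,29 | 90:542,-54,20 | 56:544,-53,19 | 53:546,-54,18 | 74:549,-54,17 | 110:556,-40,-0
238 53:528,-54,24 | 89:530,-54,22 | 156:531,-59,27 | 190:532,-61,29 | 197:534,-61,28 | 163:536,-62,28 | 100:542,-54,17 | 58:544,-54,16 | 52:546,-55,16 | 73:549,-53,12 | 109:555,-43,0
239 54:527,-54,20 | 66:530,-53,18 | 106:532,-55,20 | 144:532,-62,26 | 175:533,-64,28 | 158:535,-66,29 | 100:541,-54,14 | 58:544,-54,13 | 52:546,-54,12 | 74:549,-53,9 | 110:554,-45,-1
240 55:527,-54,17 | 54:530,-54,16 | 63:532,-53,14 | 83:534,-54,14 | 125:533,-65,26 | 156:534,-68,28 | 119:541,-54,10 | 69:543,-54,10 | 65:546,-54,8 | 94:551,-48,0 | 122:552,-49,1
241 56:527,
[... 785 characters left out ...]
-57,0 | 172:537,-58,-0 | 119:532,-79,24 | 66:532,-84,30 | 75:533,-89,34 | 135:545,-61,0 | 171:547,-62,0
246 185:526,-57,1 | 187:528,-57,-0 | 187:530,-58,1 | 174:532,-59,0 | 148:534,-60,0 | 128:532,-71,12 | 92:532,-79,22 | 60:532,-85,27 | 64:533,-88,30 | 113:544,-64,-0 | 159:546,-64,-1
247 188:525,-58,-1 | 189:527,-60,1 | 181:529,-61,1 | 138:527,-72,13 | 93:529,-73,13 | 76:531,-74,13 | 64:532,-78,17 | 57:532,-84,24 | 55:533,-88,27 | 90:539,-77,13 | 143:542,-76,10
10.05 [0.51100859 0.02461061 0.0731626 ] [ 8.29685205e-01 -5.58224293e-01  2.84410817e-03  1.02239342e-04] [ 2.64120585 -6.08031768  3.06665137] [-1.15334278 -0.47730272  0.75402624] [-0.344  0.639  0.282  2.21  -0.498  0.346 -2.399]
```

The vertical moment jumped to +0.75 N m, so the lever is against its stop. The last part of the arc pushed the leg in by about 1 mm. I'll pull that back and add a slight closing twist.

>>> play_rows(
  rows=[
    [[0,-0.014,0.033,0,0.08],[0,0,0,0,0.0],[0,0,0,0,0],[0,0,0,0,0],[0,0,0,0,0]],
  ],
)

```text
time_s: 10.55
position: [0.5099, 0.0247, 0.0732]
tcp_rot: [0.828, -0.561, 0.003, 0.0]
wrist_force: [3.2, -6.4, 3.5]
grip_width: 0.153
finger_force: 59.4
```

```bash
python3 look.py s8
```

```text
235 74:529,-52,31 | 75:531,-54,31 | 76:533,-53,29 | 85:535,-54,29 | 75:538,-53,27 | 59:540,-54,27 | 53:542,-54,26 | 53:544,-54,25 | 61:546,-54,25 | 85:551,-49,18 | 105:553,-48,16
236 71:528,-54,30 | 111:530,-54,28 | 133:533,-54,27 | 155:534,-56,29 | 137:536,-56,28 | 89:540,-54,24 | 57:542,-55,24 | 52:544,-54,22 | 61:546,-54,21 | 91:555,-36,-0 | 113:557,-37,-1
237 89:528,-54,27 | 156:529,-56,28 | 183:531,-57,28 | 193:533,-58,28 | 177:535,-60,29 | 119:540,-53,20 | 67:541,-54,21 | 52:544,-53,18 | 61:546,-53,18 | 95:554,-40,1 | 117:556,-40,0
238 70:528,-54,24 | 127:529,-57,26 | 178:530,-61,29 | 194:532,-62,29 | 184:534,-62,28 | 129:536,-62,27 | 71:542,-53,16 | 52:544,-53,15 | 61:546,-53,14 | 94:553,-43,1 | 118:555,-43,-0
239 55:527,-55,21 | 88:529,-55,20 | 141:529,-62,27 | 164:532,-62,26 | 183:534,-63,27 | 135:539,-55,16 | 72:541,-54,14 | 50:544,-54,13 | 65:546,-53,11 | 97:552,-45,1 | 118:554,-46,0
240 54:527,-55,18 | 64:530,-54,16 | 89:532,-54,14 | 120:535,-53,13 | 169:532,-66,27 | 147:534,-68,28 | 89:541,-54,10 | 59:544,-54,9 | 81:546,-54,8 | 110:550,-48,1 | 121:553,-49,0
241 55:527,-5
[... 783 characters left out ...]
7,-0 | 172:537,-57,-0 | 120:532,-80,25 | 65:532,-85,31 | 76:533,-88,34 | 135:545,-62,0 | 170:547,-63,0
246 186:526,-55,-1 | 188:528,-57,1 | 186:530,-57,-1 | 174:532,-59,-0 | 148:534,-60,0 | 127:533,-70,11 | 93:532,-79,21 | 59:532,-84,26 | 64:533,-88,30 | 113:544,-65,1 | 159:546,-64,-1
247 188:525,-58,-1 | 189:526,-61,1 | 181:529,-61,0 | 138:527,-72,12 | 93:529,-73,13 | 76:531,-74,13 | 65:532,-79,18 | 56:532,-84,24 | 56:533,-88,27 | 90:539,-77,12 | 143:542,-77,11
10.75 [0.50995521 0.02462166 0.07315869] [ 8.27897695e-01 -5.60872321e-01  2.75234051e-03  2.66709249e-04] [ 2.70997637 -5.60295875  3.36818168] [-1.21104776 -0.44513188  1.05062271] [-0.345  0.639  0.283  2.213 -0.501  0.345 -2.403]
```

View pics/s8.png

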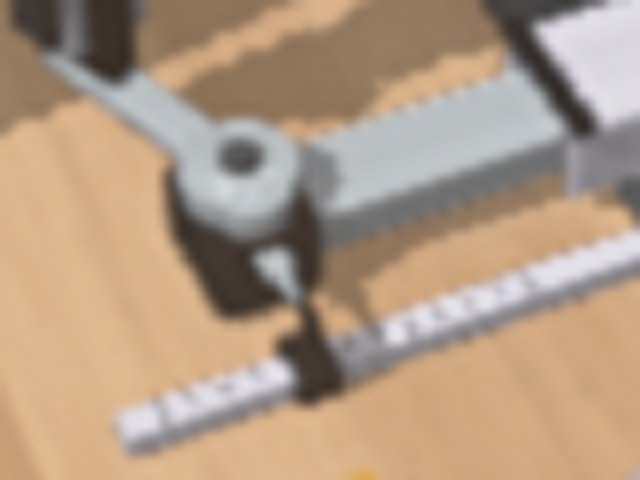

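The lever is swung left against its stop (moment 1.05 N m) and the pointer (crop (290,285)) meets the fin. It measures about 0.3 mm too far out, so I'll make one small trim and check.

>>> play_rows(
  rows=[
    [[0,0.005,-0.012,0,0],[0,0,0,0,0.0],[0,0,0,0,0],[0,0,0,0,0],[0,0,0,0,0]],
  ],
)

```text
time_s: 11.25
position: [0.5102, 0.0247, 0.0732]
tcp_rot: [0.828, -0.561, 0.003, 0.0]
wrist_force: [2.8, -5.6, 4.1]
grip_width: 0.154
finger_force: 59.5
```

```bash
python3 look.py s9 | sed -n '3,8p;14p'
```

```text
237 78:528,-53,26 | 139:529,-57,28 | 178:532,-56,27 | 193:533,-58,28 | 181:535,-59,28 | 129:539,-54,21 | 75:542,-54,20 | 53:544,-55,20 | 58:547,-53,17 | 84:554,-39,-1 | 113:556,-41,1
238 64:527,-55,24 | 116:529,-56,24 | 174:530,-59,27 | 194:532,-61,28 | 190:535,-61,27 | 150:536,-62,27 | 90:541,-54,17 | 56:544,-55,17 | 57:546,-54,15 | 84:553,-42,0 | 114:555,-43,0
239 53:527,-55,21 | 86:530,-54,19 | 139:530,-62,27 | 155:532,-62,26 | 171:533,-65,29 | 135:539,-54,15 | 79:542,-53,13 | 51:544,-54,13 | 61:546,-55,13 | 93:552,-45,0 | 117:554,-46,0
240 54:527,-55,18 | 63:530,-54,15 | 86:532,-54,15 | 104:534,-54,13 | 144:532,-67,28 | 134:534,-68,28 | 87:542,-53,10 | 58:543,-55,11 | 76:546,-53,8 | 108:551,-48,0 | 121:553,-49,0
241 56:527,-54,13 | 53:529,-55,14 | 55:532,-54,12 | 65:534,-54,11 | 113:532,-68,26 | 150:533,-71,28 | 113:541,-54,7 | 85:544,-51,3 | 114:547,-49,-0 | 131:549,-50,0 | 127:552,-51,-0
242 54:527,-54,11 | 54:529,-54,10 | 57:532,-54,8 | 66:534,-54,7 | 99:537,-51,2 | 141:533,-72,26 | 112:532,-79,34 | 101:534,-80,34 | 145:546,-53,1 | 162:548,-53,0 | 148:550,-54,0
11.45 [0.51018818 0.02469952 0.07316307] [ 8.27932865e-01 -5.60820782e-01  2.67337497e-03  2.72959445e-04] [ 2.71283385 -6.62830394  3.03651703] [-1.15466956 -0.42330458  1.07796003] [-0.345  0.639  0.283  2.212 -0.5    0.346 -2.403]
```

The pointer is at the fin, the lever is closed and the grip is still held.

```bash
python3 -c "
from bench import env
print(env.hand_in())"
```

```text
the job is handed in; nothing more can be done
None
```

The job is handed in: the leg's pointer measured level with the fin to within about 0.5 mm, the lever is closed against its stop (the moment about the vertical rose to about 1 N m), and the gripper still holds the grip; I saw no contact with the other things on the worktop, and no score came back.

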